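# Fill, close and pin a cuvette case

### The job

Stand the spare glass cuvette from the counter in the one empty pocket of the carrying case, leaving the other three cuvettes where they are, then swing the lid shut. Take the steel pin from its stand and push it, grip upwards, down through the hole in the lid's tab into the hole in the tab below, against the spring at the bottom, until its collar presses the lid down. Finish while still holding: the fingers keep pushing the pin down (gripping it or not) so that its collar keeps the two halves pressed shut; do not disturb the other things on the counter.

Things in the scene. Friction and masses are not known exactly. Their poses are not given: they have to be found in the camera images.
- case: lower half of a grey plastic carrying case, fixed to the counter: block 90 (x) x 140 (y) x 30 mm high; origin at the centre of its underside, z up, +x to the hinge side (away from the robot at yaw 0), -x to the front, where a tab 30 mm wide and 30 mm high sticks out 35 mm. Four square pockets, 18 mm wide and 24 mm deep, in a row along y, 28 mm apart, 7 mm in front of its middle
- pocket_0 (a point): centre of the mouth of pocket 1 of 4 (counted from the case's -y end), 30 mm above the counter; one of the four pockets is empty at the start, which one varies
- pocket_1 (a point): centre of the mouth of pocket 2 of 4 (counted from the case's -y end), 30 mm above the counter; one of the four pockets is empty at the start, which one varies
- pocket_2 (a point): centre of the mouth of pocket 3 of 4 (counted from the case's -y end), 30 mm above the counter; one of the four pockets is empty at the start, which one varies
- pocket_3 (a point): centre of the mouth of pocket 4 of 4 (counted from the case's -y end), 30 mm above the counter; one of the four pockets is empty at the start, which one varies
- hinge (a point): middle of the hinge line, along the case's y axis at its back edge, 45 mm behind the middle, 30 mm above the counter. The lid is a grey hollow cover of 130 g, 140 mm wide, 24 mm high when shut, its front wall 90 mm from the hinge line; a flat tab level with its rim (8 mm thick, 30 mm wide) sticks out from 90 to 125 mm; on the open lid it points up and can be pinched or hooked from behind
- lid (a joint): hinge angle of the lid (rad): 0 shut, flush on the lower half; grows as it opens; it starts leaning back at 1.75 to 1.95 (stop at 2.05). The hinge is stiff: the lid stays where it is left while steeper than about 0.6; left lower than 0.4 it sinks shut by itself in about a second
- lid_hole (a point): centre of the upper mouth of the hole through the lid's tab, 108 mm from the hinge line, 11 mm wide; the tab below it is 8 mm thick. Its z axis is the hole's axis (up when the lid is shut). With the lid flush it lies 38 mm above the counter, above base_hole.
- base_hole (a point): centre of the mouth of the blind hole in the front tab of the lower half, 11 mm wide, 30 mm above the counter, 63 mm in front of the middle of the case. 11.5 mm down in it a spring plunger meets the pin's tip: it yields 8 mm at 2 to 6 N until the pin is home; let go, the pin is pushed up again by 8 mm. Keeping the collar on the lid takes a push of about 10 N
- cuvette_spare_mid (a point): centre of the spare cuvette (half-way up): clear glass, square, about 13 mm wide, 42 mm high, 12 g, standing open end up on the counter at the start; z along its length. Standing in a pocket its centre is 27 mm and its top 48 mm above the counter
- cuvette_a_mid (a point): centre (half-way up) of one of the three cuvettes, equal to the spare, that already stand in pockets of the case; leave it there
- cuvette_b_mid (a point): centre (half-way up) of one of the three cuvettes, equal to the spare, that already stand in pockets of the case; leave it there
- cuvette_c_mid (a point): centre (half-way up) of one of the three cuvettes, equal to the spare, that already stand in pockets of the case; leave it there
- pin_grip (a point): centre of the grip of the upright steel pin (50 g): shank 8 mm thick, 27.5 mm long, bevelled tip; then a collar 20 mm wide, 4 mm thick; then a round grip 14 mm wide, 30 mm long. z points from tip to grip; this point is 15 mm below the top, 15 mm above the collar, 46.5 mm above the tip. It starts with its collar on the stand's top. Fully home, this point is 57 mm above the counter
- pin_tip (a point): lower end of the pin's shank, on its axis
- pin_stand: white plastic block fixed to the counter, 44 x 44 mm (foot 56 x 56 mm), 32 mm high, with an 11 mm hole 29 mm deep in its top that the pin stands in; origin at the centre of its underside, z up. Stand and spare cuvette stand one left, one right of the case; which is where varies
- mortar: white porcelain mortar, 83 mm wide, 50 mm high; bystander, origin at its underside, as for the next ones
- white_bottle: white square bottle with black cap, 56 mm wide, 123 mm high; bystander
- big_beaker: glass beaker, 72 mm wide, 92 mm high; bystander
- match_box: match box, 36 x 54 x 15 mm, lying; bystander
- blue_pen: blue pen, 10 mm thick, 140 mm long, lying along its y axis; bystander
- dish: glass dish, 96 mm wide, 16 mm high; bystander
- brown_bottle: brown round bottle with black cap, 50 mm wide, 92 mm high; bystander

How it is judged:
By the outcome, as a careful person would: the job done as asked, in the order asked, and still so for the second after the job is handed in, while the arm keeps its last pose, push and grip.
It also fails if it takes over 64 s, if anything falls off the work surface, if the arm or the gripper's body presses on something with over 40 N, if the wrist force passes 120 N, or if a joint passes its speed limit or range.

### The arm

A 6-joint arm with a two-finger parallel gripper is mounted at the origin on a cart in front of the work surface, level with it; the furniture and walls round the work are solid. World frame = base frame: x ahead of the robot, y to its left, z up, the work surface at z = 0. Lengths are in m, angles in rad, forces in N, time in s.
With the tool pointing down it reaches from about 0.425 to 0.95 m from the base axis. Payload 3.5 kg.
Tool frame: the origin (TCP) lies on the centre line of the jaws, within the pads' length; the fingertips stand 25 mm ahead of it and the grasp point (between the pads) lies 6 mm ahead of it (ctrl.finger_overhang is the distance from the TCP to the fingertips, in m); z points along the fingers, y is the line along which they close (so a half turn about z gives the same grasp; the last joint's range is limited). The gripper opens to 85 mm and grips with 20 to 120 N. Pads are 22 mm wide; open, the fingers measure 114 mm over their backs; the gripper's body (76 mm by 85 mm) begins 54 mm behind the grasp point. The pads swing forward as they close: fully open they stand 13 mm farther back than shut.
Start: joints at [1.057, 0.286, 1.577, -0, 1.279, -0.15], TCP at [0.24, 0.631, 0.256] pointing down, gripper open.
Joint ranges: [-2.77, 2.77], [-0.9, 2.22], [0.21, 2.48], [-1.53, 4.67], [0.24, 2.81], [-2.84, 2.84]. Speed limits (rad/s): [2.79, 2.79, 3.14, 3.14, 3.14, 3.14].

### API

Orientations are given as a unit quaternion [x, y, z, w].
In Python, from plant import get_state, imaging, job, ctrl gives the robot as it stands.
- The arm moves only by the tool jog_arm, never from a script. Its argument "increments" is a list of rows, each an object of numbers: "dx", "dy", "dz": the shift along the world's x, y, z each as a share of 12 cm, from -1 to 1; "ax", "ay", "az": the turn, a rotation vector about the world's x, y, z each as a share of pi/2 rad, from -1 to 1; "gripper": the gripper command: -1 is shut, 1 is fully open, values between are in proportion. A call has 1 to 10 rows; each row is the pose to reach, as a shift and turn from the pose commanded when the call began; what a row does not reach only later rows make up. A row lasts 1/10 s, in which the tool goes at most 50 mm and 8.59 degrees, less where a joint would pass 70% of its speed; a pose out of reach is approached as far as the arm can. A call with a number of a shift or a turn outside -1 to 1 is refused whole. A call with a gripper value outside its range is refused whole. The fingers move at their own pace and stop on an object; "force" is the grip in N (left out, the last holds). Time passes only in rows, so rows that repeat a pose let the fingers close. It gives the time, the measured TCP pose, the force, the opening and the grip force at its end, in the units of the state.
- get_state(): the state, without advancing time (a new reading comes with each control period).
- imaging.read_camera(name): name is "scene" or "side" or "wrist"; returns a dict with "frame" (480x640x3 uint8, blue, green, red), "depth" (480x640 float32, m along the optical axis (not along the pixel's ray), 0 where there is no reading), "camera_matrix" (3x3 intrinsics, pixels), "extrinsics" (4x4, takes a point from camera to world coordinates); the wrist camera has in their place "mount" (4x4, takes a point from camera to tool coordinates, whose origin is the TCP and whose axes are the flange's). Camera axes: x right, y up, looking along -z (the intrinsics and any distortion apply to the point x, -y, -z); pixel columns grow to the right and rows downward; lengths in m; the calibration is good to about 2 mm. The wrist camera is an equidistant fisheye: a pixel r from the principal point sees the ray r / f radians off the axis. A picture is of the moment at which its call begins: read the wrist's pose just before it.
- job.sign_off(): hands the job in; it is judged then, once.
The state is a dict: "time": time; "qpos": joint angles; "dq": joint speeds; "joint_efforts": joint torques, N m; "eef_pos": TCP position; "tcp_rot": TCP orientation; "contact_force": force on the tool from outside, world axes, zero at the start; "wrist_torque": the same for the moment, N m; "opening": opening from 0.0 (shut) to 1.0 (fully open); "finger_force": force on a finger pad.
Only numpy, scipy, OpenCV 4.12 (cv2) and the standard library are available. Lean on these libraries where they do the work, as an engineer would, in place of code of your own. Each camera call takes 0.05 s, during which the arm holds its last target. There are 200 camera calls.

## Working session

There is one attempt and no reset: what is moved stays moved. The work goes in short steps, Python scripts to look and compute and a tool call to move; the robot and the scene stay as the last step left them, time stands still between calls to the robot, and variables do not carry over. Pictures are saved under pics/ and viewed, at most 10 in all, crops included, and the job is handed in when it is done.

Besides the shell and the picture viewer there is one more tool, called as name([rows], argument=value, ...), one row to a line, values as JSON. jog_arm: Moves the arm, as the interface text tells. Shift numbers are shares of 12 cm and turn numbers shares of pi/2 rad, none past 1 either way. Its arguments: {"type":"object","properties":{"increments":{"type":"array"},"force":{"type":"number"}},"required":["increments"]}

```bash
ls; mkdir -p pics; cat > h.py <<'E'
import numpy as np, cv2
from plant import get_state, imaging, job, ctrl
from scipy.spatial.transform import Rotation as R
def world(c):
    K=c['camera_matrix'];d=c['depth'];v,u=np.mgrid[:480,:640]
    P=np.stack([(u-K[0,2])/K[0,0]*d,-(v-K[1,2])/K[1,1]*d,-d],-1)
    E=c['extrinsics'];return P@E[:3,:3].T+E[:3,3]
E
python3 - <<'E'
from h import *
s=get_state();print(s['time'],s['eef_pos'],s['tcp_rot'])
for n in['scene','side']:
    c=imaging.read_camera(n);cv2.imwrite(f'pics/{n}.png',c['frame']);print(n,c['camera_matrix'],c['extrinsics'])
    np.savez(f'{n}.npz',**{k:v for k,v in c.items() if isinstance(v,np.ndarray)})
E
```

```text
pics
0.0 [0.23985749 0.63030708 0.25493084] [ 1.80910095e-01  9.83498937e-01 -1.10962296e-03 -3.82814046e-04]
scene [[581.88556309   0.         315.00452892]
 [  0.         581.88556309 226.24111527]
 [  0.           0.           1.        ]] [[ 0.46032006  0.58361824 -0.66895082 -0.69131975]
 [-0.88750629  0.32030011 -0.33127093 -0.62116904]
 [ 0.02092926  0.74618871  0.66540542  1.24499916]
 [ 0.          0.          0.          1.        ]]
side [[465.44007405   0.         303.66314925]
 [  0.         465.44007405 236.40704549]
 [  0.           0.           1.        ]] [[-0.99815423 -0.04393872  0.04192273  0.55699954]
 [ 0.06010833 -0.61626671  0.7852403   1.08665549]
 [-0.00866687  0.78631083  0.61777031  0.91983819]
 [ 0.          0.          0.          1.        ]]
```

View pics/scene.png

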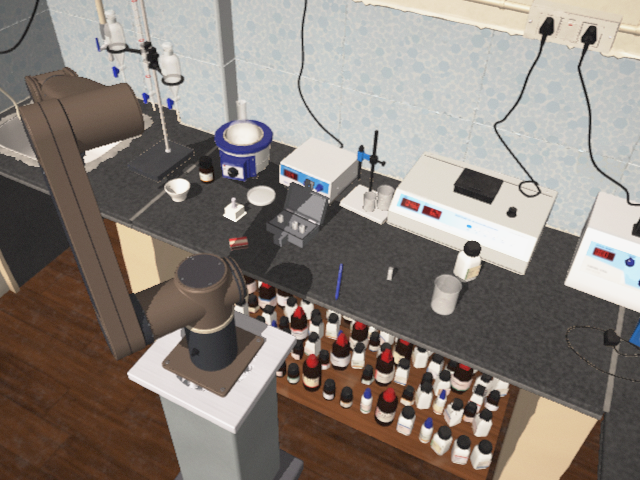

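View pics/side.png

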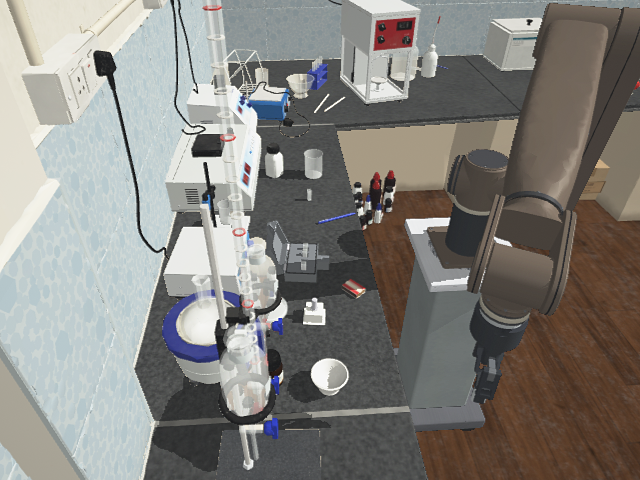

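The scene view shows the stand with the pin at about (234,208), the open case at about (292,228) and the spare cuvette at about (390,272). The side view shows the cuvette at (309,195), the case at (300,260) and the stand at (314,312).

```bash
python3 - <<'E'
from h import *
s=np.load('scene.npz');t=np.load('side.npz')
a=s['frame'][165:305,215:405];b=t['frame'][180:330,260:380]
a=cv2.resize(a,None,fx=4,fy=4,interpolation=2);b=cv2.resize(b,None,fx=4,fy=4,interpolation=2)
cv2.imwrite('pics/ca.png',a);cv2.imwrite('pics/cb.png',b)
for n,c,pts in(('scene',s,[(234,200),(234,212),(390,268),(390,275),(292,228),(281,240),(310,205)]),('side',t,[(314,302),(314,312),(309,191),(309,197),(300,262),(322,263),(279,240)])):
    W=world(c)
    for u,v in pts: print(n,u,v,W[v,u].round(3))
E
```

```text
scene 234 200 [0.489 0.256 0.058]
scene 234 212 [0.458 0.238 0.038]
scene 390 268 [ 0.468 -0.294  0.036]
scene 390 275 [ 0.457 -0.3    0.019]
scene 292 228 [0.491 0.044 0.027]
scene 281 240 [0.428 0.048 0.025]
scene 310 205 [0.586 0.031 0.057]
side 314 302 [0.489 0.266 0.062]
side 314 312 [0.489 0.273 0.033]
side 309 191 [ 0.462 -0.298  0.033]
side 309 197 [ 0.463 -0.287  0.015]
side 300 262 [0.514 0.073 0.028]
side 322 263 [0.45  0.074 0.022]
side 279 240 [ 0.573 -0.011  0.047]
```

View pics/ca.png

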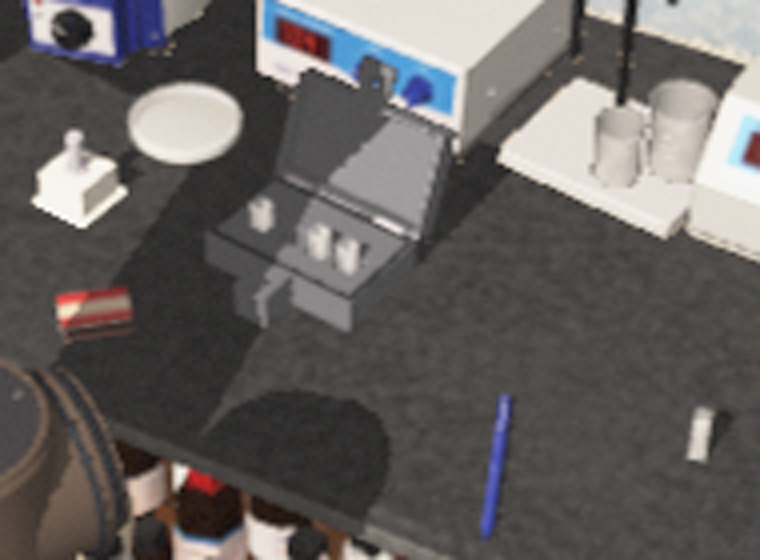

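View pics/cb.png

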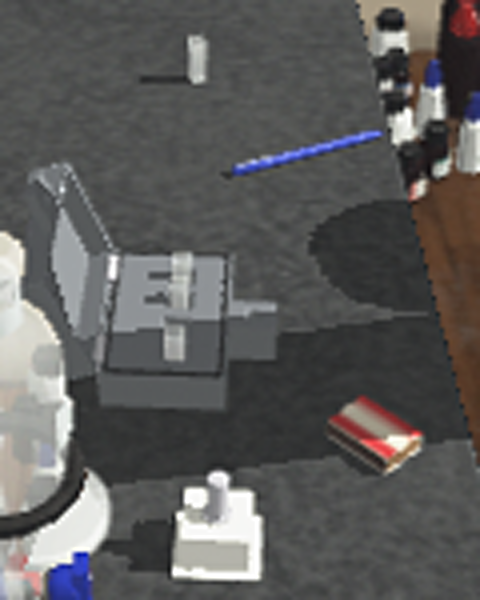

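The scene crop shows cuvettes at (261,215), (318,242) and (348,253), so pocket_2 (third from -y) is empty. The side crop shows the pin in its stand at (218,490) and the spare cuvette at (197,58). Next I move over, stopping between the stand and the case for a close look.

jog_arm([
  {"dx":0.5,"dy":-0.98,"az":0.23,"gripper":1},
  {"dx":0.5,"dy":-0.98,"az":0.23,"gripper":1},
  {"dx":0.5,"dy":-0.98,"az":0.23,"gripper":1},
])

```text
$.increments[0]: bad value
```

jog_arm([
  {"dx":0.5,"dy":-0.98},
  {"dx":0.5,"dy":-0.98},
  {"dx":0.5,"dy":-0.98},
])

```text
$.increments[0]: bad value
```

jog_arm([
  {"dx":0.5,"dy":-0.98},
  {"dx":0.5,"dy":-0.98},
  {"dx":0.5,"dy":-0.98},
])

```text
$.increments[0]: bad value
```

jog_arm([
  {"dx":0.5,"dy":-0.98},
  {"dx":0.5,"dy":-0.98},
  {"dx":0.5,"dy":-0.98},
  {"dx":0.5,"dy":-0.98},
])

```text
$.increments[0]: bad value
```

```bash
cat >> h.py <<'E'
def wrist(name):
    s=get_state();c=imaging.read_camera('wrist');K=c['camera_matrix'];d=c['depth']
    v,u=np.mgrid[:480,:640];x=(u-K[0,2])/K[0,0];y=(v-K[1,2])/K[1,1];th=np.hypot(x,y);k=np.tan(th)/np.maximum(th,1e-9)
    P=np.stack([x*k*d,-y*k*d,-d],-1)
    M=c['mount'];P=P@M[:3,:3].T+M[:3,3]
    W=P@R.from_quat(s['tcp_rot']).as_matrix().T+s['eef_pos']
    W[(d<=0)|(th>1.45)]=np.nan
    cv2.imwrite(f'pics/{name}.png',c['frame']);np.savez(name+'.npz',W=W,f=c['frame'])
    return s,c,W
E
python3 - <<'E'
from h import *
s,c,W=wrist('w1')
print(s['time'],s['eef_pos'],s['tcp_rot'],ctrl.finger_overhang);print(c['mount'],c['camera_matrix'])
E
```

```text
0.1 [0.23986333 0.63036515 0.2550453 ] [ 1.80889616e-01  9.83502810e-01 -1.02160564e-03 -3.54888483e-04] 0.025
[[ 2.37227610e-04  9.57760601e-01  2.87566643e-01  7.37917150e-02]
 [ 9.99999960e-01 -1.82250982e-04 -2.17948749e-04 -1.37917667e-04]
 [-1.56333421e-04  2.87566683e-01 -9.57760606e-01 -1.17258475e-01]
 [ 0.00000000e+00  0.00000000e+00  0.00000000e+00  1.00000000e+00]] [[371.64829954   0.         318.681323  ]
 [  0.         371.64829954 240.0691365 ]
 [  0.           0.           1.        ]]
```

View pics/w1.png

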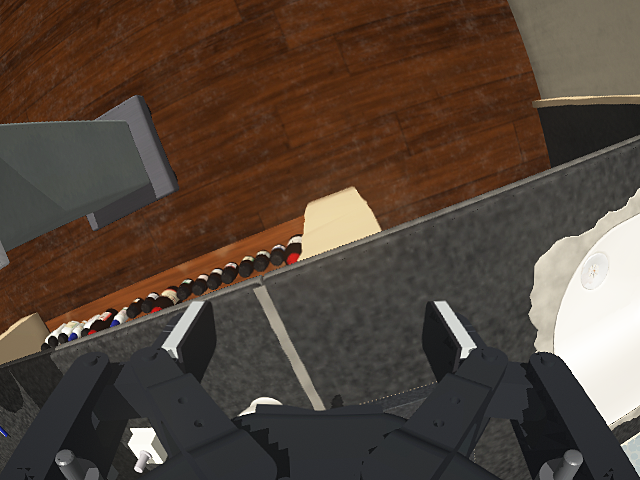

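The picture shows the starting view, since the moves were refused. The rows probably need every key.

jog_arm([
  {"dx":0.5,"dy":-0.98,"dz":0,"ax":0,"ay":0,"az":0.23,"gripper":1},
  {"dx":0.5,"dy":-0.98,"dz":0,"ax":0,"ay":0,"az":0.23,"gripper":1},
  {"dx":0.5,"dy":-0.98,"dz":0,"ax":0,"ay":0,"az":0.23,"gripper":1},
])

```text
time: 0.45
eef_pos: [0.3007, 0.5109, 0.2556]
tcp_rot: [-0.001, 1.0, -0.001, -0.0]
contact_force: [-0.7, -0.1, 0.3]
opening: 0.998
finger_force: 0.0
```

jog_arm([
  {"dx":0.5,"dy":-0.98,"dz":0,"ax":0,"ay":0,"az":0,"gripper":1},
  {"dx":0.5,"dy":-0.98,"dz":0,"ax":0,"ay":0,"az":0,"gripper":1},
  {"dx":0.5,"dy":-0.98,"dz":0,"ax":0,"ay":0,"az":0,"gripper":1},
])

```text
time: 0.75
eef_pos: [0.3608, 0.393, 0.2559]
tcp_rot: [0.002, 1.0, -0.0, -0.0]
contact_force: [-0.2, 0.7, 0.1]
opening: 1.002
finger_force: 0.0
```

jog_arm([
  {"dx":0.5,"dy":-0.98,"dz":0,"ax":0,"ay":0,"az":0,"gripper":1},
  {"dx":0.5,"dy":-0.98,"dz":0,"ax":0,"ay":0,"az":0,"gripper":1},
  {"dx":0.5,"dy":-0.98,"dz":0,"ax":0,"ay":0,"az":0,"gripper":1},
])

```text
time: 1.05
eef_pos: [0.4209, 0.2754, 0.2561]
tcp_rot: [0.002, 1.0, -0.0, 0.0]
contact_force: [0.3, 0.0, -0.1]
opening: 1.003
finger_force: 0.0
```

jog_arm([
  {"dx":0.3,"dy":-0.98,"dz":0,"ax":0,"ay":0,"az":0,"gripper":1},
  {"dx":0.3,"dy":-0.98,"dz":0,"ax":0,"ay":0,"az":0,"gripper":1},
  {"dx":0.3,"dy":-0.98,"dz":0,"ax":0,"ay":0,"az":0,"gripper":1},
  {"dx":0.3,"dy":-0.98,"dz":0,"ax":0,"ay":0,"az":0,"gripper":1},
])

```text
time: 1.45
eef_pos: [0.4568, 0.1579, 0.2561]
tcp_rot: [0.004, 1.0, -0.0, -0.0]
contact_force: [-0.5, 0.9, -0.1]
opening: 0.998
finger_force: 0.0
```

```bash
python3 - <<'E'
from h import *
s,c,W=wrist('w2')
print(s['time'],s['eef_pos'],s['tcp_rot'])
E
```

```text
1.45 [0.45675147 0.15789531 0.25611689] [ 3.60784655e-03  9.99993448e-01 -2.85913239e-04 -7.81674857e-05]
```

View pics/w2.png

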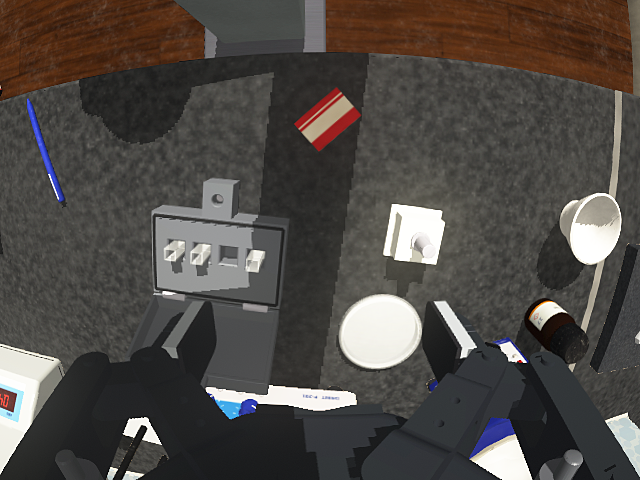

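The wrist view shows the case with the empty pocket at (228,257), the base hole at (217,198) and the pin top at about (421,242).

```bash
python3 - <<'E'
from h import *
for n in('w2','scene','side'):
    z=np.load(n+'.npz')
    W=z['W'] if 'W' in z else world(z)
    v,u=np.mgrid[:480,:640]
    if n=='w2':
        for p in[(217,198),(228,257),(217,184),(208,214),(173,252),(201,254),(256,261),(60,150)]:print(p,W[p[1],p[0]].round(4))
        def ray(u_,v_,zz):
            pass
    x,y,h=W[...,0],W[...,1],W[...,2]
    m=(abs(h-.03)<.004)&(x>.38)&(x<.56)&(y>-.05)&(y<.15)
    P=W[m][:,:2];r=cv2.minAreaRect(P[P[:,0]>np.median(P[:,0])-.04].astype(np.float32));print(n,'case',m.sum(),r)
    m=(h>.045)&(h<.085)&(x>.43)&(x<.53)&(y>.2)&(y<.32);Q=W[m];print('pin',m.sum(),Q.min(0).round(4),Q.max(0).round(4),(Q.min(0)/2+Q.max(0)/2).round(4))
    m=(abs(h-.032)<.004)&(x>.43)&(x<.53)&(y>.2)&(y<.32);print('stand',m.sum(),cv2.minAreaRect(W[m][:,:2].astype(np.float32)))
    m=(h>.01)&(h<.06)&(x>.42)&(x<.52)&(y>-.34)&(y<-.25);Q=W[m];print('cuv',m.sum(),len(Q) and (Q.min(0).round(4),Q.max(0).round(4)))
    m=(h>.05)&(x>.5)&(x<.68)&(y>-.06)&(y<.14);Q=W[m]
    if len(Q):print('lid', np.percentile(Q,[0,50,100],axis=0).round(3))
E
```

```text
(217, 198) [0.4453 0.0569 0.0181]
(228, 257) [0.5104 0.0614 0.0092]
(217, 184) [0.4297 0.061  0.0292]
(208, 214) [0.459  0.0497 0.029 ]
(173, 252) [0.4993 0.0058 0.0255]
(201, 254) [0.5027 0.0358 0.0217]
(256, 261) [0.5103 0.0938 0.0216]
(60, 150) [ 0.3814 -0.149  -0.0008]
w2 case 11365 ((0.5115802884101868, 0.051441922783851624), (0.09677468240261078, 0.15026406943798065), 0.005623018369078636)
pin 269 [0.4794 0.2495 0.0453] [0.4934 0.2633 0.0675] [0.4864 0.2564 0.0564]
stand 1569 ((0.48687949776649475, 0.2567206621170044), (0.04538271203637123, 0.045114342123270035), 82.65984344482422)
cuv 0 0
lid [[ 0.551 -0.028  0.05 ]
 [ 0.595  0.073  0.076]
 [ 0.672  0.14   0.125]]
scene case 751 ((0.5093235969543457, 0.04871272295713425), (0.1505931168794632, 0.10213517397642136), 89.32466125488281)
pin 29 [0.4784 0.2464 0.0463] [0.4946 0.262  0.0667] [0.4865 0.2542 0.0565]
stand 95 ((0.4843294024467468, 0.25446248054504395), (0.05035650357604027, 0.04643813148140907), 84.17884063720703)
cuv 48 (array([ 0.4512, -0.3062,  0.0103]), array([ 0.4701, -0.2906,  0.045 ]))
lid [[ 0.548 -0.034  0.05 ]
 [ 0.598  0.041  0.086]
 [ 0.68   0.14   0.148]]
side case 949 ((0.5163999795913696, 0.05246790498495102), (0.15520139038562775, 0.08719734847545624), 89.67743682861328)
pin 42 [0.4833 0.2531 0.0451] [0.4937 0.2678 0.0677] [0.4885 0.2604 0.0564]
stand 187 ((0.4890110194683075, 0.26073792576789856), (0.04404805228114128, 0.04380882903933525), 82.80474090576172)
cuv 36 (array([ 0.459 , -0.3047,  0.0104]), array([ 0.47  , -0.2836,  0.0421]))
lid [[ 0.502 -0.029  0.05 ]
 [ 0.59   0.046  0.098]
 [ 0.667  0.118  0.145]]
```

```bash
cat >> h.py <<'E'
def edges(W,x0,x1,y0,y1,zl,zh):
    """bin-wise outline of the points in a box -> line fits: front (min x), -y end, +y end"""
    Q=W[(W[...,2]>zl)&(W[...,2]<zh)&(W[...,0]>x0)&(W[...,0]<x1)&(W[...,1]>y0)&(W[...,1]<y1)]
    out=[]
    for a,b,f in((1,0,np.min),(1,0,np.max),(0,1,np.min),(0,1,np.max)):
        k=np.round(Q[:,a]/.004).astype(int)
        t=[(i*.004,f(Q[k==i,b])) for i in np.unique(k) if (k==i).sum()>5];t=np.array(t)
        out.append(t)
    return out
E
python3 - <<'E'
from h import *
W=np.load('w2.npz')['W']
e=edges(W,.45,.60,-.06,.16,.026,.033)
np.set_printoptions(linewidth=150,suppress=True)
for t in e: print((t*1000).round(1).reshape(-1).tolist())
E
```

```text
[-24.0, 545.0, -20.0, 501.7, -16.0, 466.0, -12.0, 453.4, -8.0, 453.5, -4.0, 453.9, 0.0, 454.7, 4.0, 455.2, 8.0, 455.9, 12.0, 456.5, 16.0, 456.7, 20.0, 457.7, 24.0, 458.1, 28.0, 458.0, 32.0, 458.3, 36.0, 458.9, 40.0, 459.3, 44.0, 450.7, 48.0, 450.7, 52.0, 450.0, 56.0, 450.1, 60.0, 450.7, 64.0, 450.1, 68.0, 450.1, 72.0, 450.2, 76.0, 450.0, 80.0, 464.7, 84.0, 465.2, 88.0, 465.8, 92.0, 466.2, 96.0, 466.9, 100.0, 467.6, 104.0, 468.0, 108.0, 468.4, 112.0, 468.6, 116.0, 469.2, 120.0, 469.8, 124.0, 470.3, 128.0, 470.7]
[-24.0, 565.0, -20.0, 566.4, -16.0, 566.8, -12.0, 567.7, -8.0, 569.1, -4.0, 568.9, 0.0, 569.0, 4.0, 567.6, 8.0, 566.7, 12.0, 566.9, 16.0, 561.2, 20.0, 556.6, 24.0, 552.6, 28.0, 551.4, 32.0, 551.1, 36.0, 551.5, 40.0, 551.3, 44.0, 574.3, 48.0, 575.4, 52.0, 576.0, 56.0, 575.3, 60.0, 576.4, 64.0, 578.3, 68.0, 579.6, 72.0, 577.9, 76.0, 578.9, 80.0, 579.4, 84.0, 580.2, 88.0, 581.4, 92.0, 580.6, 96.0, 581.2, 100.0, 582.2, 104.0, 582.2, 108.0, 582.5, 112.0, 585.6, 116.0, 572.3, 120.0, 536.5, 124.0, 503.7, 128.0, 479.8]
[452.0, -12.7, 456.0, -13.1, 460.0, -13.0, 464.0, -14.1, 468.0, -1
[... 179 characters left out ...]
 -20.7, 524.0, -21.4, 528.0, -20.0, 532.0, -19.6, 536.0, -20.9, 540.0, -22.0, 544.0, -23.6, 548.0, -20.8, 552.0, -20.5, 556.0, -21.3, 560.0, -22.5, 564.0, -22.9, 568.0, -21.7, 572.0, 43.6, 576.0, 44.2, 580.0, 64.5, 584.0, 99.1]
[452.0, 74.2, 456.0, 73.9, 460.0, 73.5, 464.0, 87.5, 468.0, 119.8, 472.0, 126.6, 476.0, 126.4, 480.0, 126.3, 484.0, 125.2, 488.0, 125.0, 492.0, 124.8, 496.0, 122.9, 500.0, 122.8, 504.0, 122.4, 508.0, 121.4, 512.0, 121.1, 516.0, 121.0, 520.0, 119.9, 524.0, 119.8, 528.0, 119.4, 532.0, 118.3, 536.0, 118.2, 540.0, 117.7, 544.0, 116.8, 548.0, 116.7, 552.0, 117.3, 556.0, 116.1, 560.0, 116.0, 564.0, 115.0, 568.0, 114.7, 572.0, 114.6, 576.0, 114.0, 580.0, 113.6, 584.0, 112.6]
```

jog_arm([
  {"dx":0,"dy":-0.94,"dz":0,"ax":0,"ay":0,"az":0,"gripper":1},
  {"dx":0,"dy":-0.94,"dz":0,"ax":0,"ay":0,"az":0,"gripper":1},
  {"dx":0,"dy":-0.94,"dz":0,"ax":0,"ay":0,"az":0,"gripper":1},
])

```text
time: 1.8
eef_pos: [0.4559, 0.0459, 0.2562]
tcp_rot: [0.002, 1.0, -0.0, -0.0]
contact_force: [-0.0, -0.4, -0.1]
opening: 0.997
finger_force: 0.0
```

jog_arm([
  {"dx":0,"dy":-0.94,"dz":0,"ax":0,"ay":0,"az":0,"gripper":1},
  {"dx":0,"dy":-0.94,"dz":0,"ax":0,"ay":0,"az":0,"gripper":1},
  {"dx":0,"dy":-0.94,"dz":0,"ax":0,"ay":0,"az":0,"gripper":1},
])

```text
time: 2.1
eef_pos: [0.4563, -0.0672, 0.2564]
tcp_rot: [0.003, 1.0, -0.0, 0.0]
contact_force: [0.4, 0.2, 0.1]
opening: 1.001
finger_force: 0.0
```

jog_arm([
  {"dx":0,"dy":-0.94,"dz":0,"ax":0,"ay":0,"az":0,"gripper":1},
  {"dx":0,"dy":-0.94,"dz":0,"ax":0,"ay":0,"az":0,"gripper":1},
  {"dx":0,"dy":-0.94,"dz":0,"ax":0,"ay":0,"az":0,"gripper":1},
])

```text
time: 2.4
eef_pos: [0.4566, -0.1799, 0.2564]
tcp_rot: [0.002, 1.0, -0.0, 0.0]
contact_force: [0.8, 0.3, -0.4]
opening: 0.999
finger_force: 0.0
```

jog_arm([
  {"dx":0.06,"dy":-0.94,"dz":-0.6,"ax":0,"ay":0,"az":0,"gripper":1},
  {"dx":0.06,"dy":-0.94,"dz":-0.6,"ax":0,"ay":0,"az":0,"gripper":1},
  {"dx":0.06,"dy":-0.94,"dz":-0.6,"ax":0,"ay":0,"az":0,"gripper":1},
  {"dx":0.06,"dy":-0.94,"dz":-0.6,"ax":0,"ay":0,"az":0,"gripper":1},
  {"dx":0.06,"dy":-0.94,"dz":-0.6,"ax":0,"ay":0,"az":0,"gripper":1},
])

```text
time: 2.9
eef_pos: [0.4638, -0.2892, 0.1836]
tcp_rot: [0.001, 1.0, 0.001, -0.001]
contact_force: [0.5, -0.3, -0.3]
opening: 0.997
finger_force: 0.0
```

```bash
python3 - <<'E'
from h import *
s,c,W=wrist('w3')
print(s['time'],s['eef_pos'],s['tcp_rot'])
f=c['frame'];cv2.imwrite('pics/w3c.png',cv2.resize(f[150:310,220:420],None,fx=3,fy=3))
x,y,h=W[...,0],W[...,1],W[...,2]
for a,b in((.008,.02),(.02,.036),(.036,.05)):
    m=(h>a)&(h<b)&(x>.42)&(x<.52)&(y>-.34)&(y<-.25);Q=W[m];v,u=np.where(m)
    print(m.sum(),Q.min(0).round(4),Q.max(0).round(4),u.min(),u.max(),v.min(),v.max(),cv2.minAreaRect(Q[:,:2].astype(np.float32)))
E
```

```text
2.9 [ 0.46381723 -0.28918426  0.18356178] [ 1.02040323e-03  9.99998567e-01  1.22772483e-03 -5.62900219e-04]
106 [ 0.4541 -0.3042  0.0081] [ 0.4684 -0.29    0.0197] 299 317 213 232 ((0.46142813563346863, -0.29709044098854065), (0.01294194720685482, 0.012211339548230171), 11.481189727783203)
171 [ 0.4546 -0.305   0.02  ] [ 0.4679 -0.29    0.0356] 297 317 216 237 ((0.4616571068763733, -0.2974684536457062), (0.012595191597938538, 0.013113570399582386), 10.312545776367188)
183 [ 0.4542 -0.3046  0.0361] [ 0.4692 -0.2899  0.0433] 297 317 221 242 ((0.46176034212112427, -0.29742613434791565), (0.013318195007741451, 0.012999236583709717), 11.34203815460205)
```

View pics/w3c.png

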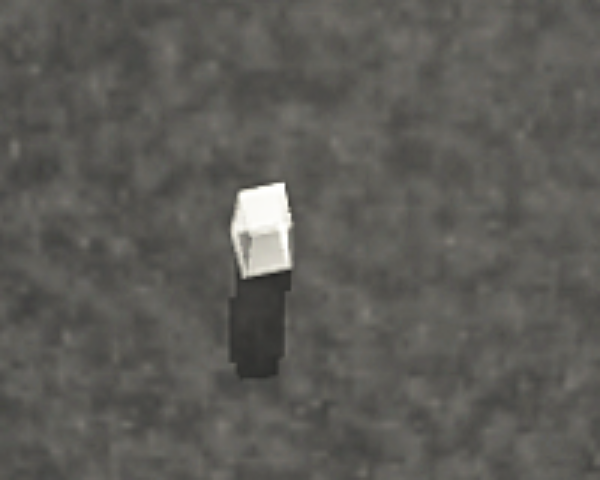

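The crop shows the spare upright, its rim's near edge running from (243,277) to (292,268), so it is turned about +11°. Its centre is (0.4617, -0.2974). I'll close the fingers along the case's x axis so they clear the neighbouring cuvettes.

```bash
python3 - <<'E'
from h import *
print(get_state()['qpos'])
W=np.load('w2.npz')['W'];S=world(np.load('side.npz'));C=world(np.load('scene.npz'))
# instrument front / lid profile in case frame
for n,w in(('w',W),('s',S),('c',C)):
    q=w-np.array([.5067,.0515,0]);x=.992*q[...,0]-.125*q[...,1];y=.125*q[...,0]+.992*q[...,1]
    for z0 in np.arange(.04,.2,.015):
        m=(abs(y)<.014)&(abs(w[...,2]-z0)<.007)&(x>.03)&(x<.3)
        if m.any():print(n,z0.round(3),m.sum(),np.unique(x[m].round(2),return_counts=True)[0])
E
```

```text
[-7.42995241e-01  7.67364398e-02  1.95516719e+00  9.75734540e-04
  1.11030309e+00 -2.31315198e+00]
w 0.04 147 [0.04 0.05 0.07 0.15]
w 0.055 145 [0.07 0.08 0.15 0.16]
w 0.07 81 [0.08 0.09 0.14 0.15 0.16]
w 0.085 77 [0.09 0.14]
w 0.1 7 [0.09 0.1 ]
w 0.115 28 [0.08 0.09]
w 0.13 4 [0.08]
s 0.04 19 [0.04 0.05 0.07 0.08]
s 0.055 14 [0.08]
s 0.07 16 [0.08 0.09]
s 0.085 4 [0.16]
s 0.1 113 [0.09 0.1  0.16 0.2  0.21 0.22 0.23 0.24 0.25 0.26 0.28 0.29 0.3 ]
s 0.115 52 [0.08 0.09 0.2  0.21 0.22 0.23 0.24 0.25 0.28 0.29 0.3 ]
s 0.13 17 [0.08 0.09]
s 0.145 24 [0.09 0.1 ]
c 0.04 47 [0.03 0.04 0.05 0.06 0.07 0.08]
c 0.055 44 [0.06 0.07 0.08 0.09 0.15 0.16]
c 0.07 48 [0.07 0.08 0.09 0.14 0.15 0.16]
c 0.085 79 [0.08 0.09 0.1  0.13 0.14 0.15 0.16]
c 0.1 131 [0.08 0.09 0.15 0.16 0.17 0.18 0.19 0.2  0.21 0.22 0.23 0.24 0.25 0.26
 0.27 0.28 0.29 0.3 ]
c 0.115 124 [0.07 0.08 0.09 0.16 0.17 0.18 0.19 0.2  0.21 0.22 0.23 0.24 0.25 0.26
 0.27 0.28 0.29 0.3 ]
c 0.13 32 [0.07 0.08 0.09]
c 0.145 25 [0.08 0.09 0.1 ]
```

jog_arm([
  {"dx":-0.02,"dy":-0.068,"dz":-0.6,"ax":0,"ay":0,"az":-0.88,"gripper":0},
  {"dx":-0.02,"dy":-0.068,"dz":-0.6,"ax":0,"ay":0,"az":-0.88,"gripper":0},
  {"dx":-0.02,"dy":-0.068,"dz":-0.6,"ax":0,"ay":0,"az":-0.88,"gripper":0},
  {"dx":-0.02,"dy":-0.068,"dz":-0.6,"ax":0,"ay":0,"az":-0.88,"gripper":0},
  {"dx":-0.02,"dy":-0.068,"dz":-0.6,"ax":0,"ay":0,"az":-0.88,"gripper":0},
  {"dx":-0.02,"dy":-0.068,"dz":-0.6,"ax":0,"ay":0,"az":-0.88,"gripper":0},
  {"dx":-0.02,"dy":-0.068,"dz":-0.6,"ax":0,"ay":0,"az":-0.88,"gripper":0},
  {"dx":-0.02,"dy":-0.068,"dz":-0.6,"ax":0,"ay":0,"az":-0.88,"gripper":0},
  {"dx":-0.02,"dy":-0.068,"dz":-0.6,"ax":0,"ay":0,"az":-0.88,"gripper":0},
  {"dx":-0.02,"dy":-0.068,"dz":-0.6,"ax":0,"ay":0,"az":-0.88,"gripper":0},
])

```text
time: 3.95
eef_pos: [0.4623, -0.2973, 0.1141]
tcp_rot: [0.639, 0.769, 0.0, 0.001]
contact_force: [0.2, -0.1, 1.2]
opening: 0.498
finger_force: 0.0
```

```bash
python3 - <<'E'
from h import *
s,c,W=wrist('w4')
print(s['time'],s['qpos'],s['eef_pos'],s['tcp_rot'],s['opening'])
x,y,h=W[...,0],W[...,1],W[...,2]
m=(h>.03)&(h<.048)&(x>.44)&(x<.48)&(y>-.32)&(y<-.275);Q=W[m]
print(m.sum(),cv2.minAreaRect(Q[:,:2].astype(np.float32)))
E
```

```text
3.95 [-7.56429380e-01  1.75309962e-01  1.99084577e+00  6.76239356e-04
  9.72928331e-01 -9.41821378e-01] [ 0.46227382 -0.29733141  0.11409332] [6.38764537e-01 7.69401205e-01 1.99260607e-04 1.26956320e-03] 0.49774337325273943
482 ((0.46174776554107666, -0.297140508890152), (0.012586970813572407, 0.0132461441680789), 11.778951644897461)
```

jog_arm([
  {"dx":-0.005,"dy":0,"dz":-0.25,"ax":0,"ay":0,"az":0,"gripper":0},
  {"dx":-0.005,"dy":0,"dz":-0.49,"ax":0,"ay":0,"az":0,"gripper":0},
  {"dx":-0.005,"dy":0,"dz":-0.49,"ax":0,"ay":0,"az":0,"gripper":0},
  {"dx":-0.005,"dy":0,"dz":-0.49,"ax":0,"ay":0,"az":0,"gripper":-1},
  {"dx":-0.005,"dy":0,"dz":-0.49,"ax":0,"ay":0,"az":0,"gripper":-1},
  {"dx":-0.005,"dy":0,"dz":-0.49,"ax":0,"ay":0,"az":0,"gripper":-1},
  {"dx":-0.005,"dy":0,"dz":-0.49,"ax":0,"ay":0,"az":0,"gripper":-1},
  {"dx":-0.005,"dy":0,"dz":-0.49,"ax":0,"ay":0,"az":0,"gripper":-1},
  {"dx":-0.005,"dy":0,"dz":-0.49,"ax":0,"ay":0,"az":0,"gripper":-1},
  {"dx":-0.005,"dy":0,"dz":-0.49,"ax":0,"ay":0,"az":0,"gripper":-1},
], force=20)

```text
time: 5.0
eef_pos: [0.4617, -0.2999, 0.0557]
tcp_rot: [0.639, 0.77, 0.0, 0.002]
contact_force: [1.0, 1.6, 5.5]
opening: 0.141
finger_force: 24.1
```

jog_arm([
  {"dx":0,"dy":0,"dz":0.3,"ax":0,"ay":0,"az":0,"gripper":-1},
  {"dx":0,"dy":0,"dz":0.7,"ax":0,"ay":0,"az":0,"gripper":-1},
  {"dx":0,"dy":0,"dz":0.7,"ax":0,"ay":0,"az":0,"gripper":-1},
  {"dx":0,"dy":0,"dz":0.7,"ax":0,"ay":0,"az":0,"gripper":-1},
])

```text
time: 5.4
eef_pos: [0.461, -0.2997, 0.1394]
tcp_rot: [0.638, 0.77, -0.0, 0.002]
contact_force: [0.1, -0.0, -1.1]
opening: 0.144
finger_force: 23.4
```

jog_arm([
  {"dx":0.1,"dy":1,"dz":0,"ax":0,"ay":0,"az":-0.198,"gripper":-1},
  {"dx":0.1,"dy":1,"dz":0,"ax":0,"ay":0,"az":-0.198,"gripper":-1},
  {"dx":0.1,"dy":1,"dz":0,"ax":0,"ay":0,"az":-0.198,"gripper":-1},
])

```text
time: 5.7
eef_pos: [0.4706, -0.1756, 0.1349]
tcp_rot: [0.751, 0.661, -0.001, -0.003]
contact_force: [-0.1, -0.3, -0.3]
opening: 0.147
finger_force: 23.4
```

jog_arm([
  {"dx":0.1,"dy":1,"dz":0,"ax":0,"ay":0,"az":0,"gripper":-1},
  {"dx":0.1,"dy":1,"dz":0,"ax":0,"ay":0,"az":0,"gripper":-1},
  {"dx":0.1,"dy":1,"dz":0,"ax":0,"ay":0,"az":0,"gripper":-1},
])

```text
time: 6.0
eef_pos: [0.4824, -0.0552, 0.1351]
tcp_rot: [0.749, 0.663, -0.001, -0.002]
contact_force: [0.8, -0.7, 0.4]
opening: 0.141
finger_force: 23.4
```

jog_arm([
  {"dx":0.13,"dy":1,"dz":-0.1,"ax":0,"ay":0,"az":0,"gripper":-1},
  {"dx":0.13,"dy":1,"dz":-0.1,"ax":0,"ay":0,"az":0,"gripper":-1},
  {"dx":0.13,"dy":1,"dz":-0.1,"ax":0,"ay":0,"az":0,"gripper":-1},
  {"dx":0.13,"dy":1,"dz":-0.1,"ax":0,"ay":0,"az":0,"gripper":-1},
])

```text
time: 6.4
eef_pos: [0.4981, 0.0636, 0.123]
tcp_rot: [0.748, 0.663, -0.002, -0.002]
contact_force: [0.5, 0.1, 0.2]
opening: 0.145
finger_force: 23.4
```

```bash
python3 - <<'E'
from h import *
s,c,W=wrist('w5')
print(s['time'],s['eef_pos'],s['tcp_rot'],s['contact_force'],s['opening'])
f=c['frame'];cv2.imwrite('pics/w5.png',f)
E
```

```text
6.4 [0.49809099 0.06356284 0.12302423] [ 0.74845644  0.6631793  -0.00164534 -0.00186357] [0.48783791 0.06040271 0.24007503] 0.14521543305199686
```

View pics/w5.png

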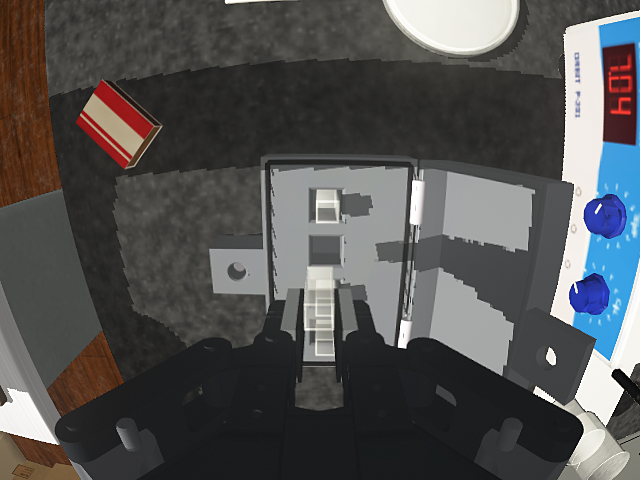

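The view shows the empty pocket's mouth spanning (308..343, 235..267), the held cuvette at about (319,285), and the base hole at (236,271).

```bash
cat >> h.py <<'E'
def ray(s,c,u,v,z):
    K=c['camera_matrix'];x=(u-K[0,2])/K[0,0];y=(v-K[1,2])/K[1,1];th=np.hypot(x,y);k=np.tan(th)/max(th,1e-9)
    M=c['mount'];Rw=R.from_quat(s['tcp_rot']).as_matrix();o=Rw@M[:3,3]+s['eef_pos'];d=Rw@M[:3,:3]@[x*k,-y*k,-1]
    return o+d*(z-o[2])/d[2]
def casef(p):
    q=np.asarray(p)[...,:2]-[.5067,.0515];return np.stack([.992*q[...,0]-.125*q[...,1],.125*q[...,0]+.992*q[...,1]],-1)
E
python3 - <<'E'
from h import *
s,c,W=wrist('w6')
for p in[(308,235),(343,235),(308,267),(343,267),(325,251),(308,189),(344,189),(236,271)]:
    r=ray(s,c,*p,.03);print(p,r.round(4),casef(r).round(4))
t=s['eef_pos'];x,y,h=W[...,0],W[...,1],W[...,2]
m=(h>.055)&(h<.112)&(abs(x-t[0])<.03)&(abs(y-t[1])<.03);f=np.load('w6.npz')['f'].astype(int).min(-1)
for lo in(.06,.07,.08,.09):
    k=m&(h>=lo)&(h<lo+.01);Q=W[k];v,u=np.where(k)
    if k.any():print(lo,k.sum(),Q.min(0).round(4),Q.max(0).round(4),u.min(),u.max(),v.min(),v.max())
E
```

```text
(308, 235) [0.4929 0.0759 0.03  ] [-0.0168  0.0225]
(343, 235) [0.5134 0.0734 0.03  ] [0.0039 0.0226]
(308, 267) [0.4902 0.0559 0.03  ] [-0.0169  0.0023]
(343, 267) [0.5113 0.0533 0.03  ] [0.0044 0.0024]
(325, 251) [0.5017 0.0648 0.03  ] [-0.0067  0.0126]
(308, 189) [0.4964 0.1031 0.03  ] [-0.0167  0.0499]
(344, 189) [0.5168 0.1006 0.03  ] [0.0039 0.05  ]
(236, 271) [0.4454 0.0583 0.03  ] [-0.0616 -0.0009]
0.06 49 [0.4929 0.0691 0.067 ] [0.5052 0.0708 0.0699] 307 332 266 268
0.07 188 [0.4928 0.069  0.0701] [0.5052 0.0712 0.08  ] 306 332 267 275
0.08 245 [0.4928 0.0578 0.0801] [0.5049 0.0715 0.09  ] 305 332 274 306
0.09 531 [0.4923 0.0577 0.09  ] [0.505  0.0713 0.1   ] 304 333 283 317
```

jog_arm([
  {"dx":0.022,"dy":0.016,"dz":0,"ax":0,"ay":0,"az":0,"gripper":-1},
  {"dx":0.022,"dy":0.016,"dz":-0.15,"ax":0,"ay":0,"az":0,"gripper":-1},
  {"dx":0.022,"dy":0.016,"dz":-0.25,"ax":0,"ay":0,"az":0,"gripper":-1},
  {"dx":0.022,"dy":0.016,"dz":-0.3,"ax":0,"ay":0,"az":0,"gripper":-1},
  {"dx":0.022,"dy":0.016,"dz":-0.35,"ax":0,"ay":0,"az":0,"gripper":-1},
  {"dx":0.022,"dy":0.016,"dz":-0.38,"ax":0,"ay":0,"az":0,"gripper":-1},
])

```text
time: 7.1
eef_pos: [0.5025, 0.0626, 0.0795]
tcp_rot: [0.75, 0.661, -0.0, -0.0]
contact_force: [0.6, -0.7, -0.1]
opening: 0.145
finger_force: 23.4
```

```bash
python3 - <<'E'
from h import *
s,c,W=wrist('w7')
print(s['eef_pos'],s['contact_force'],s['dq'].round(3) if hasattr(s['dq'],'round') else s['dq'])
t=s['eef_pos'];x,y,h=W[...,0],W[...,1],W[...,2]
m=(h>.031)&(h<.07)&(abs(x-t[0])<.03)&(abs(y-t[1])<.025)
for lo in(.031,.04,.05):
    k=m&(h>=lo)&(h<lo+.01);Q=W[k];v,u=np.where(k)
    if k.any():print(lo,k.sum(),Q.min(0).round(4),Q.max(0).round(4),u.min(),u.max(),v.min(),v.max())
f=c['frame'];cv2.imwrite('pics/w7c.png',cv2.resize(f[150:400,220:440],None,fx=2.4,fy=2.4))
E
```

```text
[0.50252643 0.0626413  0.07945595] [ 0.59466004 -0.66893839 -0.0574894 ] [ 0.004  0.056  0.004  0.    -0.072  0.001]
0.031 306 [0.4729 0.0378 0.031 ] [0.5323 0.0873 0.041 ] 256 378 233 339
0.04 615 [0.4918 0.0377 0.04  ] [0.5092 0.0721 0.05  ] 304 333 277 350
0.05 660 [0.4858 0.0512 0.05  ] [0.52   0.0755 0.06  ] 277 361 287 334
```

View pics/w7c.png

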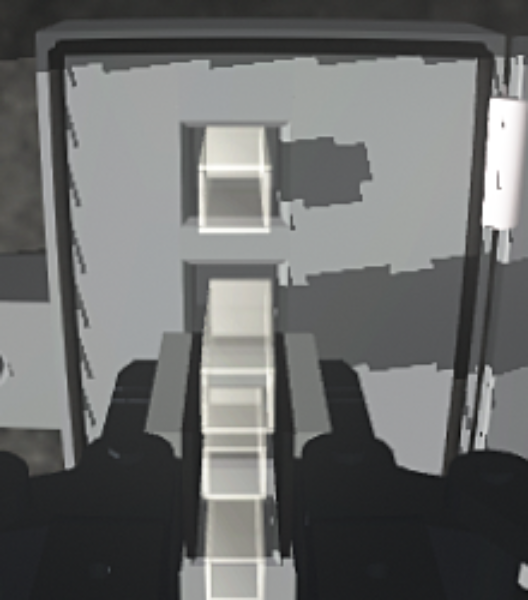

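The crop shows the cuvette's foot at (240,280) inside the pocket mouth, whose edge is at row 262. I'll lower it and let go.

jog_arm([
  {"dx":0,"dy":0,"dz":-0.05,"ax":0,"ay":0,"az":0,"gripper":-1},
  {"dx":0,"dy":0,"dz":-0.1,"ax":0,"ay":0,"az":0,"gripper":-1},
  {"dx":0,"dy":0,"dz":-0.13,"ax":0,"ay":0,"az":0,"gripper":-1},
  {"dx":0,"dy":0,"dz":-0.13,"ax":0,"ay":0,"az":0,"gripper":-1},
])

```text
time: 7.55
eef_pos: [0.5021, 0.0631, 0.0636]
tcp_rot: [0.75, 0.662, -0.0, -0.0]
contact_force: [0.9, 0.2, -0.4]
opening: 0.147
finger_force: 23.4
```

jog_arm([
  {"dx":0,"dy":0,"dz":0,"ax":0,"ay":0,"az":0,"gripper":-0.3},
  {"dx":0,"dy":0,"dz":0,"ax":0,"ay":0,"az":0,"gripper":-0.3},
  {"dx":0,"dy":0,"dz":0,"ax":0,"ay":0,"az":0,"gripper":-0.3},
  {"dx":0,"dy":0,"dz":0.15,"ax":0,"ay":0,"az":0,"gripper":-0.3},
  {"dx":0,"dy":0,"dz":0.5,"ax":0,"ay":0,"az":0,"gripper":-0.3},
  {"dx":0,"dy":0,"dz":1,"ax":0,"ay":0,"az":0,"gripper":-0.3},
  {"dx":0,"dy":0,"dz":1,"ax":0,"ay":0,"az":0,"gripper":-0.3},
])

```text
time: 8.25
eef_pos: [0.5062, 0.0628, 0.1913]
tcp_rot: [0.75, 0.662, 0.004, 0.004]
contact_force: [0.8, -0.1, 1.4]
opening: 0.353
finger_force: 0.0
```

jog_arm([
  {"dx":0,"dy":0,"dz":0.25,"ax":0,"ay":0,"az":1,"gripper":-1},
  {"dx":0,"dy":0,"dz":0.25,"ax":0,"ay":0,"az":1,"gripper":-1},
  {"dx":0,"dy":0,"dz":0.25,"ax":0,"ay":0,"az":1,"gripper":-1},
  {"dx":0,"dy":0,"dz":0.25,"ax":0,"ay":0,"az":1,"gripper":-1},
  {"dx":0,"dy":0,"dz":0.25,"ax":0,"ay":0,"az":1,"gripper":-1},
  {"dx":0,"dy":0,"dz":0.25,"ax":0,"ay":0,"az":1,"gripper":-1},
  {"dx":0,"dy":0,"dz":0.25,"ax":0,"ay":0,"az":1,"gripper":-1},
  {"dx":0,"dy":0,"dz":0.25,"ax":0,"ay":0,"az":1,"gripper":-1},
  {"dx":0,"dy":0,"dz":0.25,"ax":0,"ay":0,"az":1,"gripper":-1},
  {"dx":0,"dy":0,"dz":0.25,"ax":0,"ay":0,"az":1,"gripper":-1},
])

```text
time: 9.25
eef_pos: [0.5024, 0.063, 0.214]
tcp_rot: [0.095, 0.996, -0.0, -0.0]
contact_force: [0.1, -0.5, 0.2]
opening: -0.004
finger_force: 0.0
```

```bash
python3 - <<'E'
from h import *
s,c,W=wrist('w8')
print(s['time'],s['eef_pos'],s['tcp_rot'],s['opening'])
q=casef(W);h=W[...,2]
# cuvette tops in the case row
m=(abs(q[...,0]+.007)<.02)&(h>.043)&(h<.054)&(abs(q[...,1])<.07)
for k in range(4):
    y0=-.042+.028*k;n=m&(abs(q[...,1]-y0)<.012)
    print(k,n.sum(),np.median(q[n],0).round(4) if n.any() else '',h[n].max().round(4) if n.any() else '')
# lid/tab and instrument heights per case-x, from side+wrist
for n,w in(('w8',W),('sc',world(imaging.read_camera('scene'))),('si',world(imaging.read_camera('side')))):
    q=casef(w);z=w[...,2]
    for a in np.arange(.06,.24,.01):
        m=(abs(q[...,0]-a)<.005)&(abs(q[...,1])<.05)&(z>.02)&(z<.25)
        if m.any():print(n,a.round(2),m.sum(),np.percentile(z[m],[2,98]).round(3),end='; ')
    m=(abs(q[...,1])<.013)&(z>.125)&(z<.16)&(q[...,0]<.13)&(q[...,0]>.05)
    print('\ntab',m.sum(),q[m].min(0),q[m].max(0),z[m].max() if m.any() else 0)
E
```

```text
9.25 [0.50242446 0.06300225 0.21402101] [ 9.46786574e-02  9.95507877e-01 -1.45750367e-05 -1.35375040e-04] -0.003547062088192091
0 139 [-0.0072 -0.0412] 0.049
1 122 [-0.0071 -0.0138] 0.0496
2 115 [-0.0054  0.0132] 0.0492
3 127 [-0.0061  0.0429] 0.0498
w8 0.06 679 [0.026 0.03 ]; w8 0.07 1111 [0.026 0.051]; w8 0.08 938 [0.051 0.091]; w8 0.09 321 [0.075 0.145]; w8 0.15 37 [0.042 0.052]; 
tab 277 [0.08278985 0.00013123] [0.09401082 0.00890842] 0.14567434816998376
sc 0.06 58 [0.025 0.041]; sc 0.07 215 [0.026 0.117]; sc 0.08 283 [0.038 0.136]; sc 0.09 240 [0.064 0.145]; sc 0.1 22 [0.085 0.142]; sc 0.13 3 [0.077 0.086]; sc 0.14 23 [0.07 0.09]; sc 0.15 98 [0.053 0.107]; sc 0.16 207 [0.032 0.111]; sc 0.17 79 [0.025 0.112]; sc 0.18 86 [0.023 0.114]; sc 0.19 79 [0.027 0.114]; sc 0.2 81 [0.025 0.114]; sc 0.21 71 [0.029 0.112]; sc 0.22 77 [0.026 0.113]; sc 0.23 79 [0.032 0.112]; 
tab 48 [ 0.07645191 -0.01263578] [0.09747489 0.0124869 ] 0.14854566001736647
si 0.06 65 [0.024 0.031]; si 0.07 75 [0.022 0.045]; si 0.08 138 [0.046 0.123]; si 0.09 97 [0.071 0.145]; si 0.1 35 [0.101 0.145]; si 0.16 24 [0.075 0.105]; si 0.17 1 [0.104 0.104]; si 0.19 13 [0.104 0.109]; si 0.2 40 [0.103 0.109]; si 0.21 60 [0.103 0.11 ]; si 0.22 63 [0.104 0.11 ]; si 0.23 59 [0.103 0.109]; 
tab 33 [ 0.08403887 -0.01173883] [0.09957974 0.01298824] 0.14552738837459767
```

All four cuvettes stand at the same height. The tab's back is near case x = 0.098 and the instrument behind is only about 0.112 high. I'll put the shut fingers behind the tab.

jog_arm([
  {"dx":0.4,"dy":-0.1,"dz":0,"ax":0,"ay":0,"az":0,"gripper":-1},
  {"dx":0.7,"dy":-0.15,"dz":0,"ax":0,"ay":0,"az":0,"gripper":-1},
  {"dx":1,"dy":-0.22,"dz":0,"ax":0,"ay":0,"az":0,"gripper":-1},
  {"dx":1,"dy":-0.22,"dz":-0.1,"ax":0,"ay":0,"az":0,"gripper":-1},
  {"dx":1,"dy":-0.22,"dz":-0.3,"ax":0,"ay":0,"az":0,"gripper":-1},
  {"dx":1,"dy":-0.22,"dz":-0.5,"ax":0,"ay":0,"az":0,"gripper":-1},
  {"dx":1,"dy":-0.22,"dz":-0.5,"ax":0,"ay":0,"az":0,"gripper":-1},
])

```text
time: 10.1
eef_pos: [0.6191, 0.037, 0.1493]
tcp_rot: [0.099, 0.995, 0.0, -0.005]
contact_force: [-1.2, 0.2, -1.0]
opening: -0.003
finger_force: 0.0
```

jog_arm([
  {"dx":-0.1,"dy":0.012,"dz":0.03,"ax":0,"ay":0,"az":0,"gripper":-1},
  {"dx":-0.2,"dy":0.025,"dz":0.03,"ax":0,"ay":0,"az":0,"gripper":-1},
  {"dx":-0.3,"dy":0.037,"dz":0.03,"ax":0,"ay":0,"az":0,"gripper":-1},
  {"dx":-0.4,"dy":0.05,"dz":0.03,"ax":0,"ay":0,"az":0,"gripper":-1},
  {"dx":-0.4,"dy":0.05,"dz":0.03,"ax":0,"ay":0,"az":0,"gripper":-1},
])

```text
time: 10.6
eef_pos: [0.5728, 0.0431, 0.1585]
tcp_rot: [0.098, 0.995, 0.0, -0.0]
contact_force: [-0.1, -0.2, 0.1]
opening: 0.001
finger_force: 0.0
```

```bash
python3 - <<'E'
from h import *
for n in('scene','side'):
    w=world(imaging.read_camera(n));q=casef(w);z=w[...,2]
    for z0 in(.05,.07,.09,.11,.13,.145):
        m=(abs(q[...,1])<.069)&(abs(q[...,1])>.02)&(abs(z-z0)<.006)&(q[...,0]<.13)&(q[...,0]>.0)
        print(n,z0,m.sum(),np.percentile(q[m][:,0],[5,50,95]).round(3) if m.any() else '')
    m=(abs(q[...,1])<.016)&(z>.1)&(q[...,0]<.13)&(z<.16);print(q[m].min(0),q[m].max(0))
E
```

```text
scene 0.05 81 [0.047 0.064 0.07 ]
scene 0.07 87 [0.047 0.064 0.07 ]
scene 0.09 82 [0.047 0.064 0.069]
scene 0.11 28 [0.047 0.054 0.072]
scene 0.13 7 [0.042 0.049 0.063]
scene 0.145 0 
[ 0.03867366 -0.01580715] [0.07383193 0.01416371]
side 0.05 20 [0.    0.051 0.061]
side 0.07 5 [0.049 0.052 0.055]
side 0.09 9 [0.049 0.051 0.053]
side 0.11 11 [0.048 0.059 0.066]
side 0.13 1 [0.054 0.054 0.054]
side 0.145 2 [0.051 0.057 0.063]
[ 0.04703411 -0.01461872] [0.08017611 0.01585016]
```

The lid now stands upright, so I keep following the arc.

jog_arm([
  {"dx":-0.09,"dy":0.011,"dz":0.01,"ax":0,"ay":0,"az":0,"gripper":-1},
  {"dx":-0.17,"dy":0.021,"dz":0.012,"ax":0,"ay":0,"az":0,"gripper":-1},
  {"dx":-0.26,"dy":0.033,"dz":0.014,"ax":0,"ay":0,"az":0,"gripper":-1},
  {"dx":-0.355,"dy":0.045,"dz":0.015,"ax":0,"ay":0,"az":0,"gripper":-1},
  {"dx":-0.43,"dy":0.054,"dz":0.003,"ax":0,"ay":0,"az":0,"gripper":-1},
  {"dx":-0.5,"dy":0.063,"dz":-0.012,"ax":0,"ay":0,"az":0,"gripper":-1},
  {"dx":-0.625,"dy":0.079,"dz":-0.07,"ax":0,"ay":0,"az":0,"gripper":-1},
  {"dx":-0.75,"dy":0.094,"dz":-0.148,"ax":0,"ay":0,"az":0,"gripper":-1},
  {"dx":-0.856,"dy":0.108,"dz":-0.254,"ax":0,"ay":0,"az":0,"gripper":-1},
  {"dx":-0.856,"dy":0.108,"dz":-0.254,"ax":0,"ay":0,"az":0,"gripper":-1},
])

```text
time: 11.7
eef_pos: [0.4687, 0.056, 0.1252]
tcp_rot: [0.098, 0.995, -0.0, -0.003]
contact_force: [-0.2, 0.0, -0.3]
opening: 0.003
finger_force: 0.0
```

jog_arm([
  {"dx":-0.07,"dy":0.009,"dz":-0.09,"ax":0,"ay":0,"az":0,"gripper":-1},
  {"dx":-0.13,"dy":0.016,"dz":-0.18,"ax":0,"ay":0,"az":0,"gripper":-1},
  {"dx":-0.16,"dy":0.02,"dz":-0.25,"ax":0,"ay":0,"az":0,"gripper":-1},
  {"dx":-0.18,"dy":0.022,"dz":-0.32,"ax":0,"ay":0,"az":0,"gripper":-1},
  {"dx":-0.2,"dy":0.025,"dz":-0.38,"ax":0,"ay":0,"az":0,"gripper":-1},
  {"dx":-0.21,"dy":0.027,"dz":-0.43,"ax":0,"ay":0,"az":0,"gripper":-1},
  {"dx":-0.21,"dy":0.027,"dz":-0.47,"ax":0,"ay":0,"az":0,"gripper":-1},
  {"dx":-0.21,"dy":0.027,"dz":-0.5,"ax":0,"ay":0,"az":0,"gripper":-1},
  {"dx":-0.21,"dy":0.027,"dz":-0.5,"ax":0,"ay":0,"az":0,"gripper":-1},
])

```text
time: 12.6
eef_pos: [0.4466, 0.0588, 0.067]
tcp_rot: [0.098, 0.995, -0.0, -0.0]
contact_force: [-0.4, 0.3, -1.1]
opening: -0.001
finger_force: 0.0
```

jog_arm([
  {"dx":0,"dy":0,"dz":0.4,"ax":0,"ay":0,"az":0,"gripper":0},
  {"dx":0,"dy":0,"dz":0.8,"ax":0,"ay":0,"az":0,"gripper":0},
  {"dx":0.17,"dy":0.8,"dz":0.9,"ax":0,"ay":0,"az":0,"gripper":0},
  {"dx":0.17,"dy":0.8,"dz":0.9,"ax":0,"ay":0,"az":0,"gripper":0},
  {"dx":0.17,"dy":0.8,"dz":0.9,"ax":0,"ay":0,"az":0,"gripper":0},
])

```text
time: 13.1
eef_pos: [0.4688, 0.1588, 0.1781]
tcp_rot: [0.095, 0.995, 0.001, 0.003]
contact_force: [0.9, 0.2, -0.9]
opening: 0.499
finger_force: 0.0
```

jog_arm([
  {"dx":0.16,"dy":0.84,"dz":-0.2,"ax":0,"ay":0,"az":0,"gripper":0},
  {"dx":0.16,"dy":0.84,"dz":-0.2,"ax":0,"ay":0,"az":0,"gripper":0},
  {"dx":0.16,"dy":0.84,"dz":-0.2,"ax":0,"ay":0,"az":0,"gripper":0},
  {"dx":0.16,"dy":0.84,"dz":-0.2,"ax":0,"ay":0,"az":0,"gripper":0},
])

```text
time: 13.5
eef_pos: [0.4859, 0.2561, 0.1507]
tcp_rot: [0.097, 0.995, -0.001, -0.001]
contact_force: [-0.2, -0.0, -0.0]
opening: 0.499
finger_force: 0.0
```

```bash
cat > pin.py <<'E'
from h import *
s,c,W=wrist('w9')
print(s['time'],s['eef_pos'],s['tcp_rot'],s['opening'])
x,y,h=W[...,0],W[...,1],W[...,2]
b=(x>.44)&(x<.53)&(y>.21)&(y<.31)
for lo,hi in((.03,.034),(.04,.05),(.05,.06),(.06,.072)):
    m=b&(h>lo)&(h<hi);Q=W[m]
    if m.sum()>5:print(lo,m.sum(),((Q.min(0)+Q.max(0))/2).round(4),np.ptp(Q,axis=0).round(4),np.median(Q[:,2]))
E
python3 pin.py
```

```text
13.5 [0.48588519 0.25613428 0.15065358] [ 9.66097596e-02  9.95321924e-01 -5.41001418e-04 -7.27763713e-04] 0.4988656826197235
0.03 3167 [0.4871 0.2569 0.032 ] [0.0485 0.0485 0.004 ] 0.031657309031886766
0.04 91 [0.4838 0.2567 0.0451] [0.0082 0.0136 0.0096] 0.0450226605159786
0.05 110 [0.4837 0.2568 0.0549] [0.0078 0.0133 0.0097] 0.05501071238477302
0.06 457 [0.4865 0.2565 0.0637] [0.0133 0.0137 0.0073] 0.06533982882736475
```

jog_arm([
  {"dx":0.006,"dy":0.004,"dz":-0.35,"ax":0,"ay":0,"az":0,"gripper":0},
  {"dx":0.006,"dy":0.004,"dz":-0.6,"ax":0,"ay":0,"az":0,"gripper":-0.3},
  {"dx":0.006,"dy":0.004,"dz":-0.72,"ax":0,"ay":0,"az":0,"gripper":-0.3},
  {"dx":0.006,"dy":0.004,"dz":-0.72,"ax":0,"ay":0,"az":0,"gripper":-0.3},
  {"dx":0.006,"dy":0.004,"dz":-0.72,"ax":0,"ay":0,"az":0,"gripper":-1},
  {"dx":0.006,"dy":0.004,"dz":-0.72,"ax":0,"ay":0,"az":0,"gripper":-1},
  {"dx":0.006,"dy":0.004,"dz":-0.72,"ax":0,"ay":0,"az":0,"gripper":-1},
  {"dx":0.006,"dy":0.004,"dz":-0.72,"ax":0,"ay":0,"az":0,"gripper":-1},
  {"dx":0.006,"dy":0.004,"dz":-0.72,"ax":0,"ay":0,"az":0,"gripper":-1},
], force=80)

```text
time: 14.45
eef_pos: [0.4882, 0.2563, 0.0667]
tcp_rot: [0.098, 0.995, 0.0, 0.001]
contact_force: [-0.1, -1.1, 5.7]
opening: 0.133
finger_force: 78.4
```

jog_arm([
  {"dx":0,"dy":0,"dz":0.3,"ax":0,"ay":0,"az":0,"gripper":-1},
  {"dx":0,"dy":0,"dz":0.6,"ax":0,"ay":0,"az":0,"gripper":-1},
  {"dx":-0.18,"dy":-0.8,"dz":0.6,"ax":0,"ay":0,"az":0,"gripper":-1},
  {"dx":-0.18,"dy":-0.8,"dz":0.6,"ax":0,"ay":0,"az":0,"gripper":-1},
  {"dx":-0.18,"dy":-0.8,"dz":0.6,"ax":0,"ay":0,"az":0,"gripper":-1},
])

```text
time: 14.95
eef_pos: [0.4637, 0.1567, 0.1364]
tcp_rot: [0.1, 0.995, -0.001, -0.001]
contact_force: [-0.6, -0.7, -0.6]
opening: 0.133
finger_force: 79.8
```

jog_arm([
  {"dx":-0.18,"dy":-0.84,"dz":-0.1,"ax":0,"ay":0,"az":0,"gripper":-1},
  {"dx":-0.18,"dy":-0.84,"dz":-0.1,"ax":0,"ay":0,"az":0,"gripper":-1},
  {"dx":-0.18,"dy":-0.84,"dz":-0.1,"ax":0,"ay":0,"az":0,"gripper":-1},
  {"dx":-0.18,"dy":-0.84,"dz":-0.1,"ax":0,"ay":0,"az":0,"gripper":-1},
  {"dx":-0.18,"dy":-0.84,"dz":-0.1,"ax":0,"ay":0,"az":0,"gripper":-1},
])

```text
time: 15.45
eef_pos: [0.4441, 0.06, 0.1252]
tcp_rot: [0.098, 0.995, 0.0, 0.0]
contact_force: [0.8, 1.0, -1.1]
opening: 0.129
finger_force: 79.8
```

```bash
python3 - <<'E'
from h import *
s,c,W=wrist('w10')
print(s['time'],s['eef_pos'],s['tcp_rot'],s['opening'],s['contact_force'])
q=casef(W);h=W[...,2];np.set_printoptions(suppress=True)
m=(abs(q[...,1])<.02)&(q[...,0]>-.085)&(q[...,0]<-.045)&(h>.02)&(h<.06)
print('tab z',np.percentile(h[m],[1,25,50,75,99]).round(4))
t=s['eef_pos'];k=(abs(W[...,0]-t[0])<.02)&(abs(W[...,1]-t[1])<.02)&(h>t[2]-.075)&(h<t[2]-.02)
for lo in np.arange(.055,.13,.006):
    n=k&(h>=lo)&(h<lo+.006);Q=W[n]
    if n.sum()>3:v,u=np.where(n);print(lo.round(3),n.sum(),Q.min(0).round(4),Q.max(0).round(4),u.min(),u.max(),v.min(),v.max())
f=c['frame'];cv2.imwrite('pics/w10c.png',cv2.resize(f[130:330,220:420],None,fx=3,fy=3))
E
```

```text
15.45 [0.44412851 0.06002104 0.12519479] [9.75857678e-02 9.95227055e-01 2.94681306e-04 2.00719346e-04] 0.1294030948964757 [ 0.75988719  0.98075808 -1.13302792]
tab z [0.0207 0.0365 0.0373 0.0379 0.0392]
0.061 18 [0.4391 0.0571 0.0649] [0.4432 0.0646 0.0669] 312 327 269 276
0.067 64 [0.4387 0.0571 0.067 ] [0.4433 0.0646 0.0729] 312 327 270 279
0.073 43 [0.4386 0.058  0.073 ] [0.4412 0.0643 0.0771] 313 326 274 279
0.085 10 [0.4333 0.0557 0.09  ] [0.4389 0.0694 0.091 ] 305 337 277 286
0.091 343 [0.433  0.0532 0.091 ] [0.44   0.0697 0.0969] 300 338 278 295
0.097 189 [0.4337 0.0554 0.0971] [0.4402 0.0674 0.103 ] 305 332 289 301
0.103 86 [0.4304 0.0503 0.103 ] [0.4404 0.0736 0.1052] 289 347 289 303
```

View pics/w10c.png

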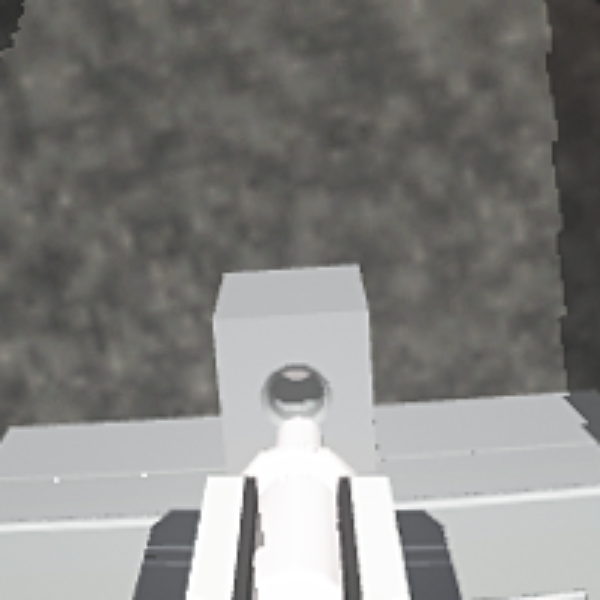

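The crop shows the lid shut, the hole at (295,394) and the pin's shank just in front of it at (297,432).

```bash
python3 - <<'E'
from h import *
s,c,W=wrist('w11')
for p in[(318.3,261.3),(306.7,261.3),(330,261.3),(318.3,250.7),(318.3,271.7)]:
    r=ray(s,c,*p,.038);print(p,r.round(4),casef(r).round(4))
print(s['eef_pos'],s['contact_force'])
# tab outline at z ~ .038
e=edges(W,.41,.448,.03,.09,.0355,.041)
for t in e[::2]+e[3:]:print((t*1000).round(1).tolist())
E
```

```text
(318.3, 261.3) [0.4448 0.06   0.038 ] [-0.0625  0.0007]
(306.7, 261.3) [0.4435 0.0533 0.038 ] [-0.0629 -0.0061]
(330, 261.3) [0.4461 0.0667 0.038 ] [-0.062   0.0075]
(318.3, 250.7) [0.4384 0.0613 0.038 ] [-0.069   0.0012]
(318.3, 271.7) [0.4512 0.0587 0.038 ] [-0.0559  0.0003]
[0.44421265 0.06030703 0.12528107] [-0.03295107  0.50522811 -1.16994191]
[[44.0, 437.3], [48.0, 426.6], [52.0, 427.0], [56.0, 427.6], [60.0, 428.1], [64.0, 428.5], [68.0, 428.9], [72.0, 429.5], [76.0, 430.0]]
[[428.0, 46.9], [432.0, 46.0], [436.0, 45.8], [440.0, 45.0], [444.0, 44.6], [448.0, 44.2]]
[[428.0, 72.1], [432.0, 76.3], [436.0, 76.0], [440.0, 75.3], [444.0, 74.7], [448.0, 74.5]]
```

jog_arm([
  {"dx":0.015,"dy":-0.008,"dz":0,"ax":0,"ay":0,"az":0,"gripper":-1},
  {"dx":0.015,"dy":-0.008,"dz":-0.06,"ax":0,"ay":0,"az":0,"gripper":-1},
  {"dx":0.015,"dy":-0.008,"dz":-0.12,"ax":0,"ay":0,"az":0,"gripper":-1},
  {"dx":0.015,"dy":-0.008,"dz":-0.17,"ax":0,"ay":0,"az":0,"gripper":-1},
  {"dx":0.015,"dy":-0.008,"dz":-0.21,"ax":0,"ay":0,"az":0,"gripper":-1},
  {"dx":0.015,"dy":-0.008,"dz":-0.23,"ax":0,"ay":0,"az":0,"gripper":-1},
  {"dx":0.015,"dy":-0.008,"dz":-0.23,"ax":0,"ay":0,"az":0,"gripper":-1},
])

```text
time: 16.25
eef_pos: [0.4454, 0.0583, 0.0969]
tcp_rot: [0.098, 0.995, 0.0, -0.0]
contact_force: [0.5, 0.1, 0.5]
opening: 0.125
finger_force: 79.8
```

jog_arm([
  {"dx":0.003,"dy":0.006,"dz":-0.03,"ax":0,"ay":0,"az":0,"gripper":-1},
  {"dx":0.003,"dy":0.006,"dz":-0.06,"ax":0,"ay":0,"az":0,"gripper":-1},
  {"dx":0.003,"dy":0.006,"dz":-0.08,"ax":0,"ay":0,"az":0,"gripper":-1},
  {"dx":0.003,"dy":0.006,"dz":-0.1,"ax":0,"ay":0,"az":0,"gripper":-1},
  {"dx":0.003,"dy":0.006,"dz":-0.1,"ax":0,"ay":0,"az":0,"gripper":-1},
])

```text
time: 16.75
eef_pos: [0.4456, 0.059, 0.085]
tcp_rot: [0.098, 0.995, -0.0, -0.0]
contact_force: [-0.2, 0.3, -0.0]
opening: 0.131
finger_force: 79.8
```

jog_arm([
  {"dx":0,"dy":0,"dz":-0.03,"ax":0,"ay":0,"az":0,"gripper":-1},
  {"dx":0,"dy":0,"dz":-0.06,"ax":0,"ay":0,"az":0,"gripper":-1},
  {"dx":0,"dy":0,"dz":-0.08,"ax":0,"ay":0,"az":0,"gripper":-1},
  {"dx":0,"dy":0,"dz":-0.1,"ax":0,"ay":0,"az":0,"gripper":-1},
  {"dx":0,"dy":0,"dz":-0.1,"ax":0,"ay":0,"az":0,"gripper":-1},
])

```text
time: 17.25
eef_pos: [0.4464, 0.059, 0.0737]
tcp_rot: [0.098, 0.995, 0.0, 0.0]
contact_force: [-0.4, 0.0, 3.9]
opening: 0.131
finger_force: 80.3
```

Spring contact is at 3.9 N. I'll push on in small steps.

jog_arm([
  {"dx":0,"dy":0,"dz":-0.01,"ax":0,"ay":0,"az":0,"gripper":-1},
  {"dx":0,"dy":0,"dz":-0.02,"ax":0,"ay":0,"az":0,"gripper":-1},
  {"dx":0,"dy":0,"dz":-0.02,"ax":0,"ay":0,"az":0,"gripper":-1},
])

```text
time: 17.55
eef_pos: [0.4466, 0.059, 0.0726]
tcp_rot: [0.098, 0.995, -0.0, -0.0]
contact_force: [-3.6, 0.1, 14.0]
opening: 0.13
finger_force: 81.3
```

jog_arm([
  {"dx":0,"dy":0,"dz":-0.01,"ax":0,"ay":0,"az":0,"gripper":-1},
  {"dx":0,"dy":0,"dz":-0.01,"ax":0,"ay":0,"az":0,"gripper":-1},
  {"dx":0,"dy":0,"dz":-0.01,"ax":0,"ay":0,"az":0,"gripper":-1},
  {"dx":0,"dy":0,"dz":-0.01,"ax":0,"ay":0,"az":0,"gripper":-1},
  {"dx":0,"dy":0,"dz":-0.01,"ax":0,"ay":0,"az":0,"gripper":-1},
])

```text
time: 18.05
eef_pos: [0.4467, 0.059, 0.0724]
tcp_rot: [0.098, 0.995, -0.0, -0.0]
contact_force: [-6.7, 0.5, 18.6]
opening: 0.133
finger_force: 82.2
```

```bash
python3 - <<'E'
from h import *
s,c,W=wrist('w12');q=casef(W);h=W[...,2]
print(s['time'],s['eef_pos'],s['contact_force'],s['wrist_torque'])
m=(abs(q[...,1])<.014)&(q[...,0]>-.079)&(q[...,0]<-.07)&(h>.02);print('tab',np.median(h[m]))
r=np.hypot(q[...,0]+.063,q[...,1]);v=(r>.008)&(r<.0105)&(h>.037)&(h<.05);print('collar',np.percentile(h[v],[5,50,95]) if v.any() else '')
E
```

```text
18.05 [0.44666975 0.05900436 0.07239768] [-6.65800258  0.45698357 18.55519181] [-0.00737435  1.18676313  0.00148222]
tab 0.12435143979494254
collar [0.0371221  0.03837124 0.0423336 ]
```

```bash
python3 -c "
from plant import job
print(job.sign_off())"
```

```text
the job is handed in; nothing more can be done
None
```

I handed the job in at 18 s: the spare cuvette stands in pocket_2, the lid is shut, and the gripper is holding the pin down with its collar on the lid at about 18 N; no verdict came back.

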